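# Knock a stuck snap die out of its holder

### The job

A brass snap die is stuck in the steel die holder that sits over the slot of the knock-out block. Take the wooden-handled knock-out rod from its rest, push it down through the hole in the top of the holder until the die drops out into the slot below, and stand the rod back in its rest. Then lift the holder off and stand it upright on the bench, clear of the block, and stand the freed die, head down as it comes out, on the floor of the black tray, without disturbing the other things on the bench.

Things in the scene. Friction and masses are not known exactly. Their poses are not given: they have to be found in the camera images.
- knockout_rod: Knock-out rod, 120 g, upright in its rest. Origin at the centre of its lower tip, z up along it. From the tip: 4 mm taper (flat end 5 mm wide), steel pin 10 mm in diameter to 47 mm, brass collar 24 mm in diameter from 47 to 52 mm, dark wooden handle 22 mm in diameter from 52 to 95 mm. Grip the handle from above, about 75 mm above the tip
- rod_rest: Turned pale wooden rest for the rod, fixed. Origin at the centre of its underside. Foot 64 mm in diameter, 44 mm above that, 50 mm high, with an upright hole 14 mm in diameter in the top. The rod stands in it with its collar on the rest's top, its tip then 3 mm above the bench
- die_holder: Steel die holder, a loose flanged sleeve, about 400 g. Origin at the centre of its underside, z up. Flange 64 mm in diameter from 0 to 12 mm, then a hub 40 mm in diameter up to 44 mm: grip the hub, keeping the fingertips above the flange. It starts with its underside on the block's rails, 42 mm above the bench, within 7 mm of the block's middle
- holder_mouth (a point): Centre of the knock-out hole's mouth in the holder's top, 44 mm above its underside. The hole is 14 mm in diameter for 20 mm down, then widens to a socket, 19 mm in diameter, open below, where spring balls hold the die. A push of 10 to 12 N frees it; drive it down 20 mm or more. With the rod's collar on the holder's top the tip is 3 mm below the underside and the die is out
- snap_die: Brass snap die, loose, 60 g. Origin at the centre of its head's lower face, z up along the shank. Head 28 mm in diameter from 0 to 10 mm, shank 17 mm in diameter from 10 to 30 mm, grooved half way. Seated, its origin is 10 mm below the holder's, and the rod meets it 24 mm below the mouth. Driven out, it stands head down on the slot's floor: grip its shank from above once the holder is off
- knockout_block: Slotted knock-out block, dark green with steel top faces, fixed. Origin at the centre of its underside. 76 mm along its x, 100 mm along its y, 42 mm high. A slot 46 mm wide, open at both ends, runs along its x in the middle; its padded floor is 8 mm above the bench. Close the fingers along its x to grip the die in the slot. The bench on the robot's side of it (-x) is clear, a good place for the holder
- die_tray: Open black plastic tray, bare but for a few flat crumbs, fixed. Origin at the centre of its underside. At the rim 150 mm along its x and 188 mm along its y, 46 mm high, sloping walls, flat floor 114 by 142 mm, 3 mm above the bench
- punch_box: Open oak punch box, fixed, to be kept clear of. Origin at the centre of its underside, 160 mm along x, 221 mm along y, walls 62 mm high. Its lid, hinged on the far side, stands open and leans back over the box: its upper edge is 216 mm above the bench and 30 mm beyond the origin in x
- dye_bottle: Brown dye bottle, 38 mm in diameter, 95 mm high, loose, origin at the centre of its underside. Leave alone
- snap_pot: White lidded pot, 69 mm in diameter, 31 mm high, loose, origin at the centre of its underside. Leave alone
- tape_measure: Teal tape measure, 64 by 80 by 25 mm, loose, origin at the centre of its underside. Leave alone
- beeswax: Round yellow cake of beeswax, 48 mm in diameter, 16 mm high, loose, origin at the centre of its underside. Leave alone
Mind the look-alikes: they are no part of the job. What is shaped like the die_holder but purple is not meant.

How it is judged:
By the outcome, as a careful person would: the job done as asked, in the order asked, and still so for the second after the job is handed in, with the robot touching nothing.
It also fails if it takes over 61 s, if anything falls off the work surface, if the arm or the gripper's body presses on something with over 40 N, if the wrist force passes 120 N, or if a joint passes its speed limit or range.

### The arm

A 6-joint arm with a two-finger parallel gripper is mounted at the origin on a cart in front of the work surface, level with it; the furniture and walls round the work are solid. World frame = base frame: x ahead of the robot, y to its left, z up, the work surface at z = 0. Lengths are in m, angles in degrees, forces in N, time in s.
With the tool pointing down it reaches from about 0.3 to 0.75 m from the base axis. Payload 8.5 kg.
Tool frame: the origin (TCP) lies at the very end of the fingers, on their centre line; the grasp point (between the pads) lies 19 mm behind it (env.grip_point_offset is the distance from the TCP to the grasp point, in m); z points along the fingers, y is the direction in which the jaws open and shut (so a half turn about z gives the same grasp; the last joint's range is limited). The gripper opens to 85 mm and grips with 20 to 120 N. Pads are 22 mm wide; open, the fingers measure 114 mm over their backs; the gripper's body (76 mm by 85 mm) begins 54 mm behind the grasp point. The pads swing forward as they close: fully open they stand 13 mm farther back than shut.
Start: joints at [-83.669, 21.807, 74.336, -0, 83.858, -12.336], TCP at [0.176, -0.521, 0.231] pointing down, gripper open.
Joint ranges: [-178.18, 178.18], [-50.72, 133.34], [12.68, 142.11], [-81.47, 261.47], [9.98, 163.14], [-165.26, 165.26]. Speed limits (degrees/s): [136.94, 136.94, 180, 180, 180, 180].

### API

Orientations are given as a 3x3 rotation matrix whose columns are the frame's x, y, z axes.
In Python, from rig import env gives the robot as it stands.
- The arm moves only by the tool move_arm, never from a script. Its argument "moves" is a list of rows, each a list of 4 numbers: the shift along the tool's x, y, z in mm, then the turn about the tool's z in rad. In form: [[tx, ty, tz, spin], ...]. A call has 1 to 20 rows; each row is the pose to reach, as a shift and turn from the pose commanded when the call began, along the tool's axes at that moment; what a row does not reach only later rows make up. A row lasts 1/10 s, in which the tool goes at most 50 mm and 8.59 degrees, less where a joint would pass 70% of its speed; a pose out of reach is approached as far as the arm can. A call with a gripper value outside its range is refused whole. "grip" is the closure, from 0 (fully open) to 1 (shut), set as the call begins (left out, the last holds). The fingers move at their own pace and stop on an object; "grip_force" is the grip in N (left out, the last holds). Time passes only in rows, so rows that repeat a pose let the fingers close. It gives the time, the measured TCP pose, the force and the opening at its end, in the units of the state.
- env.observe(): the state, without advancing time (a new reading comes with each control period).
- env.get_image(name): name is "scene" or "top" or "wrist"; returns the picture (420x560x3 uint8, red, green, blue); there is no depth.
- env.get_calibration(name): a dict with "fovy" (degrees; the focal length in pixels is half the picture's height over the tangent of half this angle, whatever the lens; pixels are square), "cx", "cy" (the principal point, pixels), "extrinsics" (4x4, takes a point from world to camera coordinates); the wrist camera has in their place "tool_from_camera" (4x4, takes a point from camera to tool coordinates, whose origin is the TCP and whose axes are the flange's). Camera axes: x right, y up, looking along -z (the intrinsics and any distortion apply to the point x, -y, -z); pixel columns grow to the right and rows downward; lengths in m; the calibration is good to about 2 mm. A picture is of the moment at which its call begins: read the wrist's pose just before it. get_calibration takes no time and is no camera call.
- env.close_job(): hands the job in, once; it reports no verdict.
Trained networks look in the newest picture that a camera, given by its name, has taken for a name from the list of things; names that differ only in an ending like _2 or _b are one class to them, and where a whole thing is asked for, a point or a joint stands for the part that bears it (a point fixed in the world has none). Each returns a list of dicts, best first, with "conf" (0 to 1); they miss things now and then, are a little off and sometimes report something else, mostly with a low value. They report only what shows in the picture. A call takes as long as a camera call. They do not tell look-alikes from the thing itself.
- env.silhouettes(camera, name): "region" (420x560 bool, what is visible of it) and "point" ([row, column] in pixels, amid what is visible of it).
- env.tip_of(camera, name): "point" ([row, column] in pixels: a listed point, or the origin of a listed thing).
The state is a dict: "time_s": time; "q": joint angles; "qvel": joint speeds; "joint_efforts": joint torques, N m; "position": TCP position; "tool_rot": TCP orientation; "ft_force": force on the tool from outside, world axes, zero at the start; "wrist_torque": the same for the moment, N m; "grip_width": finger opening in m.
Only numpy, scipy, OpenCV 4.12 (cv2) and the standard library are available. Lean on these libraries where they do the work, as an engineer would, in place of code of your own. Each camera call takes 0.05 s, during which the arm holds its last target.

## Working session

There is one attempt and no reset: what is moved stays moved. The work goes in short steps, Python scripts to look and compute and a tool call to move; the robot and the scene stay as the last step left them, time stands still between calls to the robot, and variables do not carry over. Pictures are saved under pics/ and viewed, and the job is handed in when it is done.

Besides the shell and the picture viewer there is one more tool, called after "Call:" as a command line: name --pt "numbers of a row" for each row, then --argument value for the rest. move_arm: Moves the arm, as the interface text tells. Its arguments: {"type":"object","properties":{"moves":{"type":"array"},"grip":{"type":"number"},"grip_force":{"type":"number"}},"required":["moves"]}

```bash
mkdir -p pics; ls
cat > h.py <<'E'
import numpy as np,cv2
from rig import env
def save(n,im): cv2.imwrite('pics/'+n,cv2.cvtColor(im,cv2.COLOR_RGB2BGR))
E
python3 - <<'E'
from h import *
np.set_printoptions(precision=4,suppress=True)
for c in ['scene','top']:
    save(c+'1.png',env.get_image(c)); print(c,env.get_calibration(c))
print(env.get_calibration('wrist'))
s=env.observe()
for k in s: print(k,s[k])
print(env.grip_point_offset)
E
```

```text
pics
scene {'fovy': 47.052253400790185, 'cx': 269.9626094660256, 'cy': 216.07467319535388, 'extrinsics': array([[-0.6638, -0.7479, -0.0025,  0.4959],
       [ 0.5382, -0.48  ,  0.6927, -0.2895],
       [-0.5193,  0.4585,  0.7212, -0.9949],
       [ 0.    ,  0.    ,  0.    ,  1.    ]])}
top {'fovy': 53.274999222178636, 'cx': 282.6909105372522, 'cy': 209.53144723926198, 'extrinsics': array([[ 0.0206, -0.9997,  0.0092,  0.172 ],
       [ 0.9822,  0.0219,  0.1864, -0.5617],
       [-0.1865,  0.0052,  0.9824, -0.9278],
       [ 0.    ,  0.    ,  0.    ,  1.    ]])}
{'fovy': 62.32996935367158, 'cx': 279.36698825352033, 'cy': 209.6304902504301, 'tool_from_camera': array([[-0.0001,  0.9596,  0.2814,  0.0715],
       [ 1.    ,  0.    ,  0.0005,  0.0002],
       [ 0.0004,  0.2814, -0.9596, -0.144 ],
       [ 0.    ,  0.    ,  0.    ,  1.    ]])}
time_s 0.1
q [-83.6696  21.8392  74.3779   0.      83.8558 -12.3357]
qvel [-0.0199 -0.0347 -0.255   0.0305  0.158   0.1098]
joint_efforts [  0.0038 -44.9223 -23.1655  -0.0002   0.0037   0.    ]
position [ 0.176  -0.5208  0.2308]
tool_rot [[ 0.9474  0.3201 -0.0001]
 [ 0.3201 -0.9474  0.0013]
 [ 0.0003 -0.0012 -1.    ]]
ft_force [1.3086 0.4136 0.7043]
wrist_torque [-0.0324 -0.0104 -0.0088]
grip_width 0.08537215491441867
0.0187
```

View pics/scene1.png

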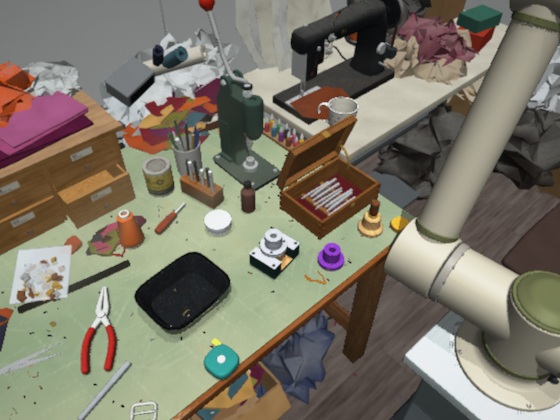

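View pics/top1.png

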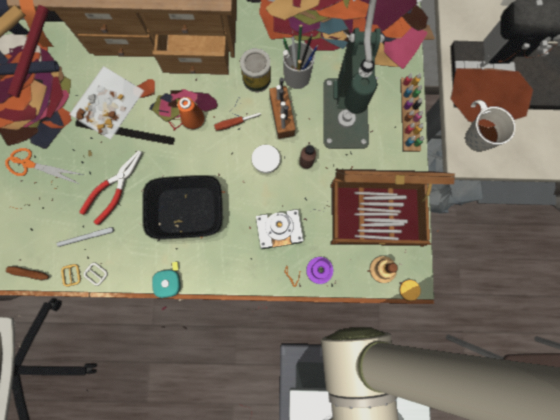

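The top picture shows the steel holder on the block at about (280,225), the purple look-alike at (319,270), the rod in its rest at (385,268), and the tray at (183,207). The beeswax is at (410,290), the pot at (266,158), the bottle at (308,157) and the tape at (166,283).

```bash
cat >> h.py <<'E'
def K(c):
    k=env.get_calibration(c); f=210/np.tan(np.radians(k['fovy']/2)); return k,f
def ray(c,rc,T=None):
    k,f=K(c); E=k['extrinsics'] if T is None else T
    d=np.array([(rc[1]-k['cx'])/f,-(rc[0]-k['cy'])/f,-1.]); R=E[:3,:3]
    return -R.T@E[:3,3], R.T@d
def atz(c,rc,z,T=None):
    o,d=ray(c,rc,T); return o+d*(z-o[2])/d[2]
def tri(rays):
    A=np.zeros((3,3));b=np.zeros(3)
    for o,d in rays:
        d=d/np.linalg.norm(d);P=np.eye(3)-np.outer(d,d);A+=P;b+=P@o
    x=np.linalg.solve(A,b); return x,[np.linalg.norm(np.cross(x-o,d/np.linalg.norm(d)))*1e3 for o,d in rays]
def proj(c,p,T=None):
    k,f=K(c); E=k['extrinsics'] if T is None else T
    q=E[:3,:3]@p+E[:3,3]; return np.array([k['cy']-f*q[1]/-q[2],k['cx']+f*q[0]/-q[2]])
def wristT(s):
    T=np.eye(4);T[:3,:3]=s['tool_rot'];T[:3,3]=s['position']
    return np.linalg.inv(T@env.get_calibration('wrist')['tool_from_camera'])
np.set_printoptions(precision=4,suppress=True)
E
python3 - <<'E'
from h import *
for n in ['knockout_rod','rod_rest','holder_mouth','die_holder','knockout_block','die_tray','punch_box']:
    a={c:env.tip_of(c,n) for c in ['top','scene']}
    for c in a: print(n,c,[(np.round(d['point'],1),round(d['conf'],2)) for d in a[c][:3]])
    for x in a['top'][:2]:
        for y in a['scene'][:2]:
            p,e=tri([ray('top',x['point']),ray('scene',y['point'])]); 
            if max(e)<8: print('   ',p,np.round(e,1))
print(env.observe()['time_s'])
E
```

```text
knockout_rod top [(array([271.6, 384.6]), 0.69), (array([229.1, 278.9]), 0.43)]
knockout_rod scene [(array([250.6, 274.6]), 0.72), (array([227.5, 371.8]), 0.42), (array([228.2, 370.2]), 0.42)]
    [ 0.4219 -0.0627  0.0042] [1. 1.]
    [0.5142 0.1919 0.0325] [0.1 0.1]
rod_rest top [(array([269.2, 380.4]), 0.76), (array([207.5, 187.5]), 0.37)]
rod_rest scene [(array([229. , 369.9]), 0.89)]
    [ 0.4253 -0.0553  0.0014] [1.9 1.9]
holder_mouth top []
holder_mouth scene [(array([233. , 273.4]), 0.74), (array([249.6, 334.6]), 0.59)]
die_holder top [(array([228.7, 278.7]), 0.68), (array([270.3, 316.7]), 0.67), (array([227.6, 282.2]), 0.58)]
die_holder scene [(array([261.6, 328.8]), 0.98), (array([247.2, 272.5]), 0.93)]
    [0.5154 0.1941 0.045 ] [2.6 2.6]
    [0.421  0.099  0.0003] [0. 0.]
knockout_block top [(array([231. , 280.9]), 0.77)]
knockout_block scene [(array([258.2, 274.4]), 0.73)]
    [ 0.5159  0.1882 -0.0014] [1.9 1.9]
die_tray top [(array([207.8, 188. ]), 0.9), (array([281.1, 168.2]), 0.49)]
die_tray scene [(array([298.7, 184.2]), 0.74), (array([206.6, 249.9]), 0.55)]
    [ 0.5688  0.4192 -0.0066] [0.9 0.9]
    [0.3861 0.3558 0.3846] [4. 4.]
punch_box top [(array([230.5, 278.7]), 0.63)]
punch_box scene []
0.8
```

```bash
cat >> h.py <<'E'
def plan(p,yaw,s=None):
    """tool shift mm + spin to reach TCP p with tool x at world yaw deg, tool down"""
    s=s or env.observe(); R=s['tool_rot']
    d=R.T@(np.array(p)-s['position'])*1e3
    cur=np.degrees(np.arctan2(R[1,0],R[0,0])); sp=-(yaw-cur)
    sp=(sp+180)%360-180
    print('plan',np.round(d,1),'spin',round(np.radians(sp),3),'rows>=',np.ceil(max(np.linalg.norm(d)/50,abs(sp)/8.59)),'q6',s['q'][5])
E
python3 - <<'E'
from h import *
plan([0.40,-0.06,0.22],0)
for n,rc in [('edge',(297,280)),('redge',(290,432)),('ledge',(297,230)),('tape',(283,166)),('wax',(290,410))]: print(n,atz('top',rc,0))
for n,z in [('boxNL',.062)]:
  for rc in [(241,332),(244,428),(183,336)]: print(n,atz('top',rc,z))
im=env.get_image('top'); save('topc.png',cv2.resize(im[190:310,225:445],None,fx=3.6,fy=3.6,interpolation=cv2.INTER_CUBIC))
E
```

```text
plan [ 359.8 -365.1   11.3] spin 0.326 rows>= 11.0 q6 -12.336795954930155
edge [0.3564 0.1858 0.    ]
redge [ 0.3802 -0.1767  0.    ]
ledge [0.354  0.3043 0.    ]
tape [0.3835 0.4579 0.    ]
wax [ 0.3791 -0.124   0.    ]
boxNL [0.4853 0.0699 0.062 ]
boxNL [ 0.4832 -0.1499  0.062 ]
boxNL [0.6222 0.0603 0.062 ]
```

View pics/topc.png

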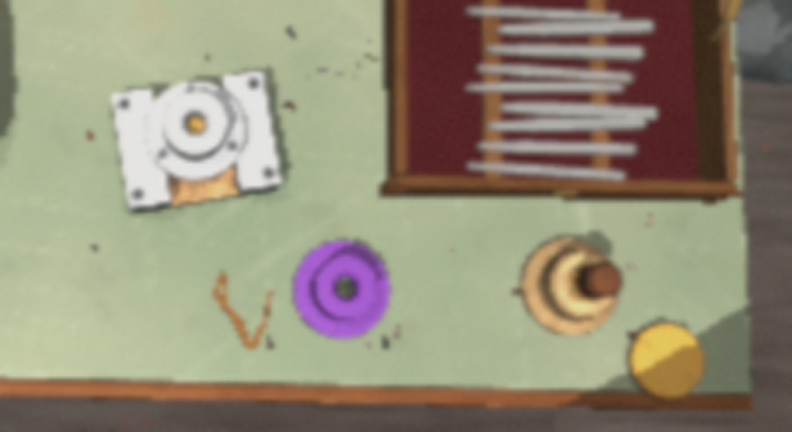

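Candidates for the die holder in the top picture are the steel one at (280,225) on the block, with brass showing in its hole, and the purple one at (319,270) loose on the bench. I choose the steel one. The only rod is the dark-handled one at (391,267) in its rest.

Call:
move_arm --pt "360 -365 11 0.326" --pt "360 -365 11 0.326" --pt "360 -365 11 0.326" --pt "360 -365 11 0.326" --pt "360 -365 11 0.326" --pt "360 -365 11 0.326" --pt "360 -365 11 0.326" --pt "360 -365 11 0.326" --pt "360 -365 11 0.326" --pt "360 -365 11 0.326" --pt "360 -365 11 0.326" --pt "360 -365 11 0.326" --pt "360 -365 11 0.326" --pt "360 -365 11 0.326" --pt "360 -365 11 0.326" --pt "360 -365 11 0.326" --grip 0

```text
time_s: 2.45
position: [0.4001, -0.0608, 0.2204]
tool_rot: [[1.0, -0.002, 0.0], [-0.002, -1.0, -0.0], [0.0, 0.0, -1.0]]
ft_force: [0.1, -0.6, 0.6]
grip_width: 0.0858
```

Run:
```python
from h import *
s=env.observe(); print(s['time_s'],s['position'],s['q'],s['tool_rot'])
T=wristT(s); im=env.get_image('wrist'); save('w1.png',im)
for n in ['knockout_rod','rod_rest']:
    for d in env.tip_of('wrist',n)[:2]: print(n,d['point'],d['conf'],atz('wrist',d['point'],0.003 if n[0]=='k' else 0,T))
    for d in env.silhouettes('wrist',n)[:1]: 
        r=d['region']; ys,xs=np.nonzero(r); print(ys.min(),ys.max(),xs.min(),xs.max())
```

```text
2.45 [ 0.4001 -0.0608  0.2204] [-25.5141   7.6628  96.2887  -0.0034  76.0438  64.5893] [[ 1.     -0.0018  0.    ]
 [-0.0018 -1.     -0.0001]
 [ 0.      0.0001 -1.    ]]
knockout_rod [151.8, 273.3] 0.78 [ 0.428  -0.0547  0.003 ]
147 181 263 291
rod_rest [152.0, 276.3] 0.6 [ 0.4274 -0.0578  0.    ]
121 184 247 308
```

View pics/w1.png

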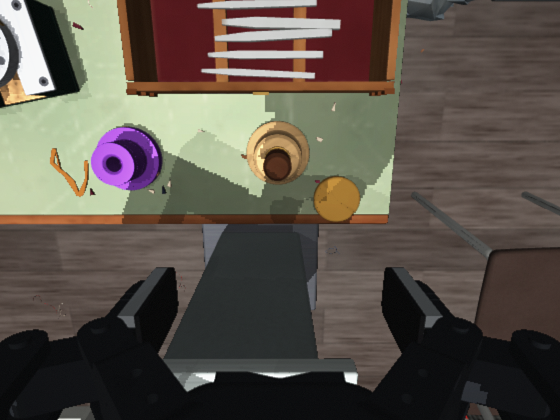

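Run:
```python
from h import *
s=env.observe(); T=wristT(s); im=env.get_image('wrist')
print(atz('wrist',(167,277),.098,T), atz('wrist',(152.5,277.5),.003,T))
def circ(c,z,r): return np.array([proj('wrist',np.array([c[0]+r*np.cos(a),c[1]+r*np.sin(a),z]),T)[::-1] for a in np.linspace(0,2*np.pi,60)])
x0,y0=215,100
o=cv2.resize(im[y0:y0+110,x0:x0+140],None,fx=5,fy=5,interpolation=cv2.INTER_CUBIC)
for z,r in [(0,.032),(.05,.022),(.098,.011)]:
    p=((circ((.4275,-.057),z,r)-[x0,y0]+.5)*5).astype(np.int32); cv2.polylines(o,[p],True,(0,255,0),1)
save('w1c.png',o)
```

```text
[ 0.4279 -0.0585  0.098 ] [ 0.4274 -0.0584  0.003 ]
```

View pics/w1c.png

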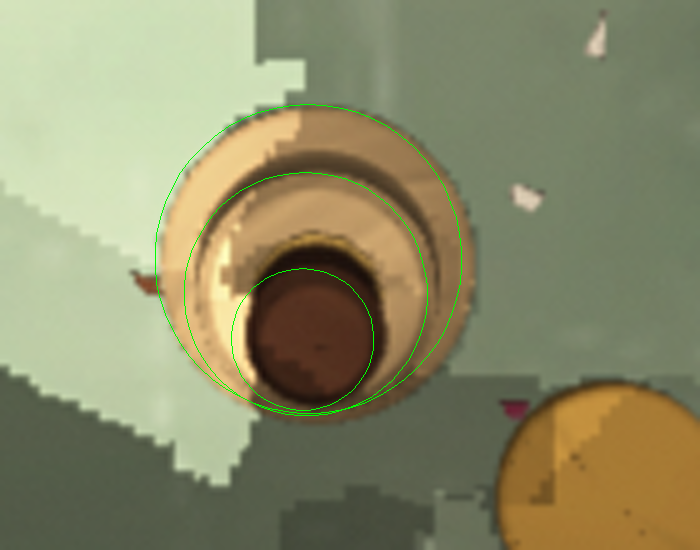

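Call:
move_arm --pt "27 -2 60 0" --pt "27 -2 100 0" --pt "27 -2 140 0" --pt "27 -2 161 0" --pt "27 -2 161 0" --pt "27 -2 161 0" --pt "27 -2 161 0" --grip 0

```text
time_s: 3.45
position: [0.4281, -0.0584, 0.0607]
tool_rot: [[1.0, -0.0, 0.003], [-0.0, -1.0, -0.001], [0.003, 0.001, -1.0]]
ft_force: [-0.0, 0.2, -0.2]
grip_width: 0.0859
```

Run:
```python
from h import *
s=env.observe(); print(s['time_s'],s['position'],s['ft_force'])
im=env.get_image('wrist'); save('w2.png',im)
```

```text
3.45 [ 0.4281 -0.0584  0.0607] [-0.0458  0.1976 -0.2432]
```

View pics/w2.png

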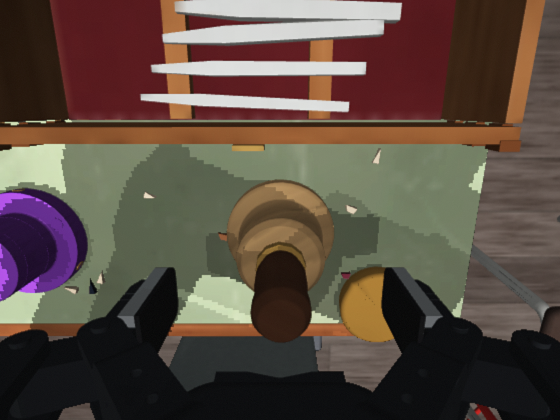

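Run:
```python
from h import *
s=env.observe(); T=wristT(s); p=s['position']
for x,y in [(.4281,-.059),(.4272,-.059),(.425,-.059)]: print(proj('wrist',np.array([x,y,.098]),T))
print(atz('wrist',(315,280.5),.098,T), atz('wrist',(232,280),.0,T))
```

```text
[318.7373 280.8445]
[320.9599 280.8424]
[326.3551 280.8371]
[ 0.4296 -0.0589  0.098 ] [ 0.4251 -0.059   0.    ]
```

Centred within about a millimetre, so I'll close on the handle.

Call:
move_arm --pt "0 0 0 0" --pt "0 0 0 0" --pt "0 0 0 0" --pt "0 0 0 0" --pt "0 0 0 0" --pt "0 0 0 0" --pt "0 0 0 0" --pt "0 0 0 0" --pt "0 0 0 0" --pt "0 0 0 0" --grip 1 --grip_force 70

```text
time_s: 4.5
position: [0.4273, -0.058, 0.0596]
tool_rot: [[1.0, -0.0, 0.0], [-0.0, -1.0, -0.0], [0.0, 0.0, -1.0]]
ft_force: [-0.5, 0.1, 5.0]
grip_width: 0.0208
```

Call:
move_arm --pt "0 0 -10 0" --pt "0 0 -25 0" --pt "0 0 -45 0" --pt "0 0 -70 0" --pt "0 0 -100 0" --pt "0 0 -130 0" --pt "0 0 -130 0" --pt "0 0 -130 0"

```text
time_s: 5.3
position: [0.427, -0.0579, 0.1895]
tool_rot: [[1.0, -0.0, 0.001], [-0.0, -1.0, -0.0], [0.001, 0.0, -1.0]]
ft_force: [0.3, 1.2, -1.8]
grip_width: 0.0204
```

Run:
```python
from h import *
s=env.observe(); print(s['time_s'],s['position'],s['ft_force'],s['grip_width'])
print(s['tool_rot'])
im=env.get_image('wrist'); save('w3.png',im)
save('top3.png',env.get_image('top'))
```

```text
5.3 [ 0.427  -0.0579  0.1895] [ 0.3396  1.1518 -1.7658] 0.020445959804149653
[[ 1.     -0.0002  0.0006]
 [-0.0002 -1.     -0.0003]
 [ 0.0006  0.0003 -1.    ]]
```

View pics/w3.png

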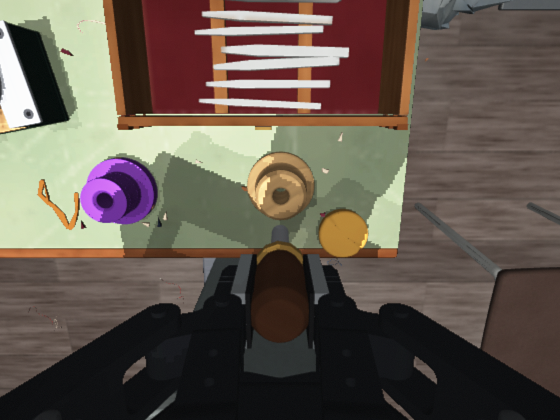

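Run:
```python
from h import *
s=env.observe(); T=wristT(s)
p=s['position']
for dz in (-.0566,-.0096,.0384): print(proj('wrist',p+[0,0,dz],T))
print('hole',atz('wrist',(196,281),.05,T))
im=cv2.imread('pics/w3.png')[140:350,200:370]; cv2.imwrite('pics/w3c.png',cv2.resize(im,None,fx=2.8,fy=2.8,interpolation=cv2.INTER_CUBIC))
plan([.48,.191,.25],0)
```

```text
[229.3639 279.2106]
[262.2802 279.0593]
[321.1065 278.7889]
hole [ 0.427  -0.0592  0.05  ]
plan [  53.2 -248.8  -61.4] spin -0.0 rows>= 6.0 q6 66.4638903790777
```

View pics/w3c.png

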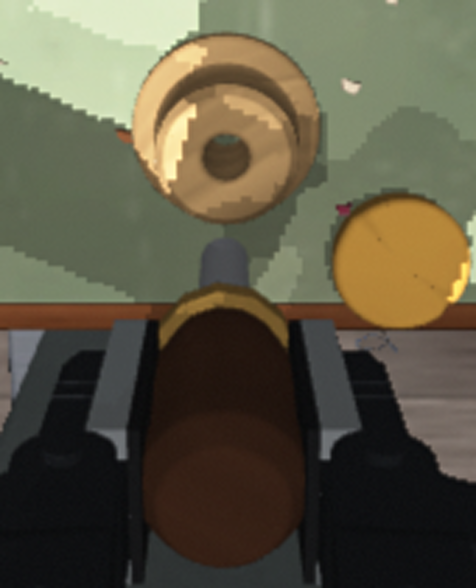

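Call:
move_arm --pt "10 -30 -30 0" --pt "20 -70 -60 0" --pt "30 -115 -61 0" --pt "40 -160 -61 0" --pt "53 -205 -61 0" --pt "53 -240 -61 0" --pt "53 -249 -61 0" --pt "53 -249 -61 0" --pt "53 -249 -61 0" --pt "53 -249 -61 0"

```text
time_s: 6.4
position: [0.4804, 0.1898, 0.2501]
tool_rot: [[1.0, -0.002, -0.001], [-0.002, -1.0, -0.0], [-0.001, 0.0, -1.0]]
ft_force: [0.7, -0.0, -0.7]
grip_width: 0.0201
```

Run:
```python
from h import *
s=env.observe(); print(s['time_s'],s['position'],s['ft_force'],s['grip_width'])
T=wristT(s); im=env.get_image('wrist'); save('w4.png',im)
for n,z in [('holder_mouth',.086),('die_holder',.042),('knockout_block',0)]:
    for d in env.tip_of('wrist',n)[:2]: print(n,d['point'],d['conf'],atz('wrist',d['point'],z,T))
p=s['position']; print('tip',proj('wrist',p+[0,0,-.0566],T))
```

```text
6.4 [0.4804 0.1898 0.2501] [ 0.6891 -0.0325 -0.7199] 0.02005051283408714
holder_mouth [149.2, 279.4] 0.89 [0.5168 0.1895 0.086 ]
holder_mouth [233.3, 369.8] 0.71 [0.438  0.1043 0.086 ]
die_holder [219.5, 361.3] 0.68 [0.4374 0.1023 0.042 ]
die_holder [139.9, 277.8] 0.56 [0.521  0.1911 0.042 ]
knockout_block [245.2, 60.3] 0.61 [0.3915 0.4569 0.    ]
tip [229.4846 279.0965]
```

View pics/w4.png

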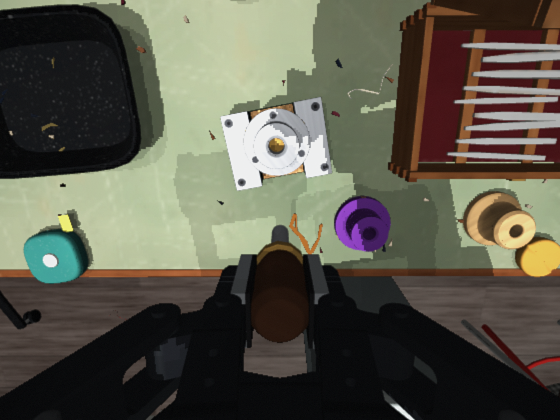

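Run:
```python
from h import *
s=env.observe(); T=wristT(s)
im=cv2.imread('pics/w4.png')[85:245,205:345]; cv2.imwrite('pics/w4c.png',cv2.resize(im,None,fx=3.7,fy=3.7,interpolation=cv2.INTER_CUBIC))
cs=[(116,222),(98,321),(174,329),(190,236)]
P=[atz('wrist',c,.042,T) for c in cs]; print(np.array(P),np.mean(P,axis=0))
```

```text
[[0.5444 0.2463 0.042 ]
 [0.561  0.1498 0.042 ]
 [0.4867 0.1392 0.042 ]
 [0.47   0.2353 0.042 ]] [0.5155 0.1926 0.042 ]
```

View pics/w4c.png

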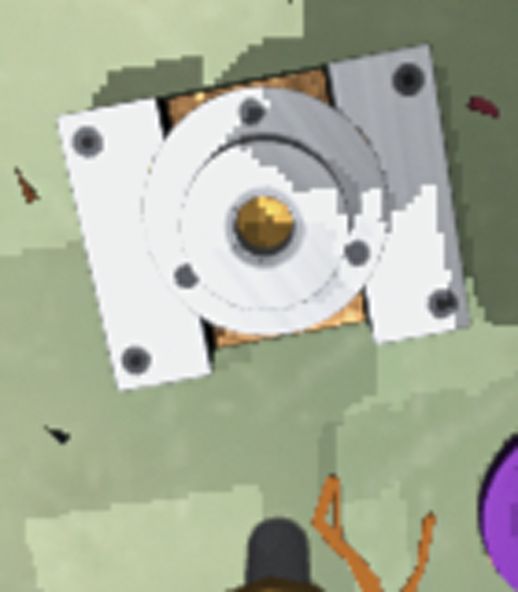

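Run:
```python
from h import *
s=env.observe(); T=wristT(s)
m=atz('wrist',(145,276.6),.086,T); print(m, s['position'])
plan([m[0],m[1]+.001,.1526],0)
```

```text
[0.5207 0.1925 0.086 ] [0.4804 0.1902 0.2504]
plan [40.2 -3.3 97.8] spin -0.001 rows>= 3.0 q6 98.54093616375512
```

Call:
move_arm --pt "15 -1 30 0" --pt "30 -2 65 0" --pt "40 -3 90 0" --pt "40 -3 98 0" --pt "40 -3 98 0" --pt "40 -3 98 0" --pt "40 -3 98 0"

```text
time_s: 7.3
position: [0.5206, 0.1941, 0.1539]
tool_rot: [[1.0, -0.0, 0.003], [-0.0, -1.0, 0.0], [0.003, -0.0, -1.0]]
ft_force: [-0.2, -0.3, -1.2]
grip_width: 0.0205
```

Run:
```python
from h import *
s=env.observe(); print(s['time_s'],s['position'],s['ft_force'],s['grip_width'])
T=wristT(s); im=env.get_image('wrist'); save('w5.png',cv2.resize(im[130:330,190:370],None,fx=3,fy=3,interpolation=cv2.INTER_CUBIC))
p=s['position']; print('tip',proj('wrist',p+[0,0,-.0566],T),proj('wrist',p*[1,1,0]+[0,0,.086],T))
im=env.get_image('scene'); save('s5.png',cv2.resize(im[180:300,210:350],None,fx=4,fy=4,interpolation=cv2.INTER_CUBIC))
```

```text
7.3 [0.5206 0.1941 0.1539] [-0.1689 -0.3023 -1.238 ] 0.020457022278223165
tip [229.7794 279.1669] [223.8828 279.1882]
```

View pics/w5.png

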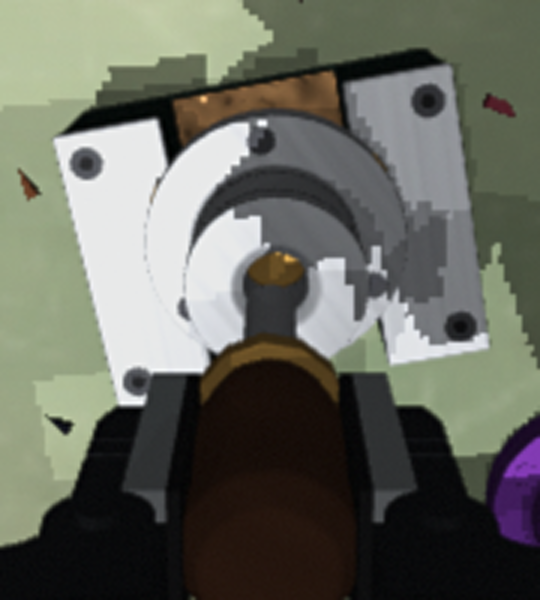

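View pics/s5.png

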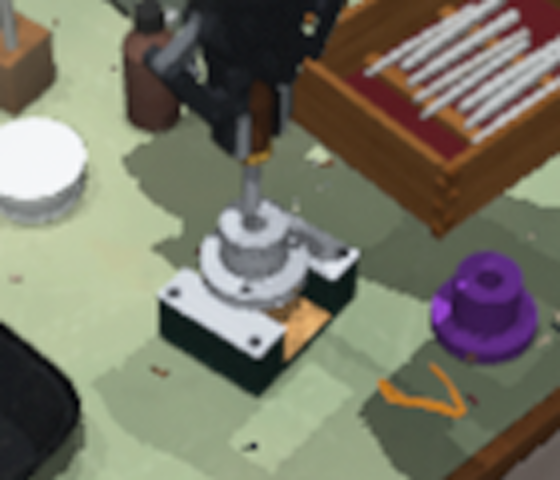

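Call:
move_arm --pt "-0.5 1 0 0" --pt "-0.5 1 8 0" --pt "-0.5 1 14 0" --pt "-0.5 1 20 0" --pt "-0.5 1 26 0" --pt "-0.5 1 30 0" --pt "-0.5 1 30 0"

```text
time_s: 8.1
position: [0.5196, 0.1929, 0.1216]
tool_rot: [[1.0, -0.0, -0.001], [-0.0, -1.0, -0.0], [-0.001, 0.0, -1.0]]
ft_force: [-0.3, -0.4, -2.0]
grip_width: 0.0203
```

Run:
```python
from h import *
s=env.observe(); print(s['time_s'],s['position'],s['ft_force'],s['wrist_torque'],s['grip_width'])
T=wristT(s); im=env.get_image('wrist'); save('w6.png',cv2.resize(im[130:330,190:370],None,fx=3,fy=3,interpolation=cv2.INTER_CUBIC))
```

```text
8.1 [0.5196 0.1929 0.1216] [-0.345  -0.3668 -2.0388] [ 0.0241 -0.0383 -0.0518] 0.02033097564222539
```

View pics/w6.png

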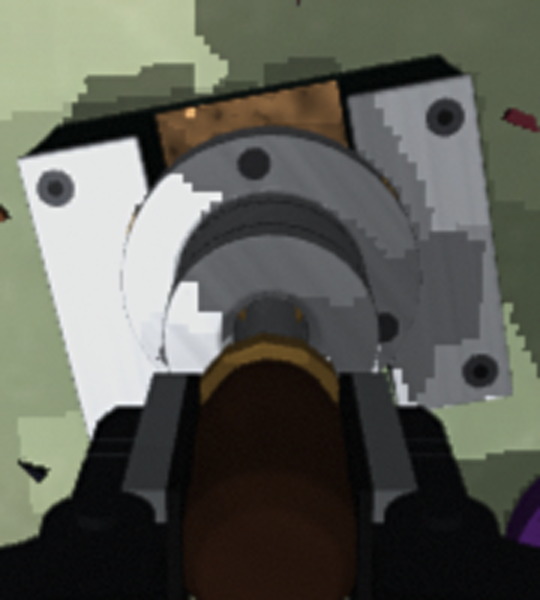

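Call:
move_arm --pt "0 0 3 0" --pt "0 0 6 0" --pt "0 0 9 0" --pt "0 0 12 0" --pt "0 0 15 0" --pt "0 0 18 0" --pt "0 0 21 0" --pt "0 0 23 0" --pt "0 0 25 0" --pt "0 0 25 0" --pt "0 0 25 0"

```text
time_s: 9.25
position: [0.5198, 0.1929, 0.0973]
tool_rot: [[1.0, -0.0, -0.0], [-0.0, -1.0, 0.0], [-0.0, -0.0, -1.0]]
ft_force: [-0.7, 0.1, -1.5]
grip_width: 0.0206
```

Run:
```python
from h import *
s=env.observe(); print(s['time_s'],s['position'],s['ft_force'],s['wrist_torque'],s['grip_width'])
T=wristT(s); im=env.get_image('wrist'); save('w7.png',cv2.resize(im[130:330,190:370],None,fx=3,fy=3,interpolation=cv2.INTER_CUBIC))
im=env.get_image('scene'); save('s7.png',cv2.resize(im[180:300,210:350],None,fx=4,fy=4,interpolation=cv2.INTER_CUBIC))
```

```text
9.25 [0.5198 0.1929 0.0973] [-0.6679  0.1215 -1.5042] [-0.0163 -0.0207  0.0612] 0.02058083145750754
```

View pics/w7.png

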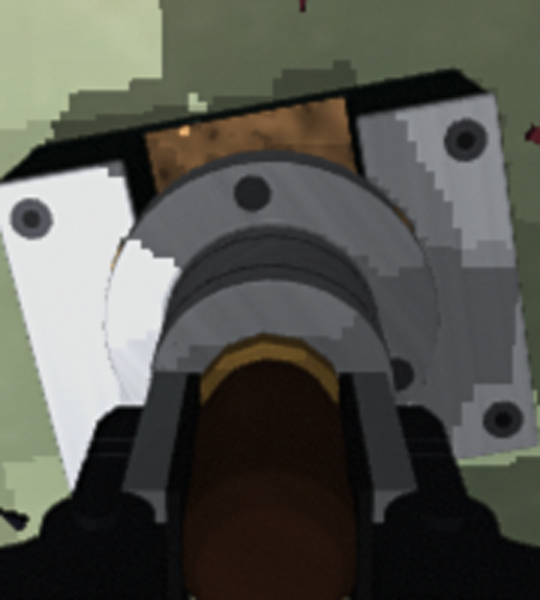

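View pics/s7.png

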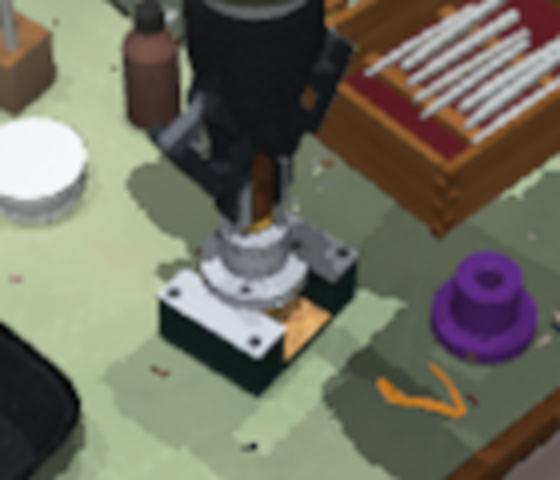

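Call:
move_arm --pt "0 0 1 0" --pt "0 0 1.5 0" --pt "0 0 1.5 0" --pt "0 0 2 0" --pt "0 0 2 0"

```text
time_s: 9.85
position: [0.5199, 0.193, 0.0956]
tool_rot: [[1.0, -0.0, 0.0], [-0.0, -1.0, 0.0], [0.0, -0.0, -1.0]]
ft_force: [-1.7, -0.1, 2.1]
grip_width: 0.0206
```

Call:
move_arm --pt "0 0 -8 0" --pt "0 0 -20 0" --pt "0 0 -35 0" --pt "0 0 -50 0" --pt "0 0 -70 0" --pt "0 0 -100 0" --pt "0 0 -140 0" --pt "0 0 -140 0" --pt "0 0 -140 0"

```text
time_s: 10.75
position: [0.5198, 0.193, 0.2364]
tool_rot: [[1.0, -0.0, 0.002], [-0.0, -1.0, 0.0], [0.002, -0.0, -1.0]]
ft_force: [-0.5, -0.0, -1.9]
grip_width: 0.0204
```

Run:
```python
from h import *
s=env.observe(); print(s['time_s'],s['position'],s['ft_force'],s['grip_width'])
T=wristT(s); im=env.get_image('wrist'); save('w8.png',im)
print(proj('wrist',s['position']-[0,0,.0566],T))
plan([.4272,-.0581,.235],0)
```

```text
10.75 [0.5198 0.193  0.2364] [-0.4892 -0.0005 -1.865 ] 0.020384470237287157
[229.7287 279.1601]
plan [-92.2 251.    0.2] spin -0.0 rows>= 6.0 q6 98.14021349694988
```

View pics/w8.png

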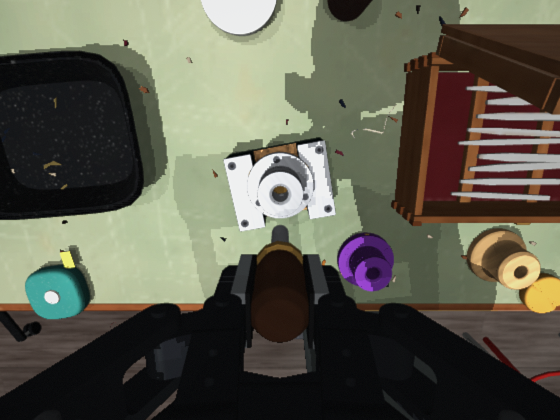

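Call:
move_arm --pt "-30 25 0 0" --pt "-65 60 0 0" --pt "-92 100 0 0" --pt "-92 145 0 0" --pt "-92 190 0 0" --pt "-92 225 15 0" --pt "-92 245 40 0" --pt "-92 251 60 0" --pt "-92 251 60 0" --pt "-92 251 60 0" --pt "-92 251 60 0"

```text
time_s: 11.9
position: [0.4281, -0.0576, 0.1761]
tool_rot: [[1.0, 0.001, 0.001], [0.001, -1.0, -0.0], [0.001, 0.0, -1.0]]
ft_force: [0.2, 0.5, -2.5]
grip_width: 0.0205
```

Run:
```python
from h import *
s=env.observe(); print(s['time_s'],s['position'],s['ft_force'],s['grip_width'])
T=wristT(s); im=env.get_image('wrist'); save('w9.png',cv2.resize(im[130:330,190:370],None,fx=3,fy=3,interpolation=cv2.INTER_CUBIC))
print(proj('wrist',s['position']-[0,0,.0566],T))
plan([.4272,-.0580,.12],0); plan([.4272,-.0580,.0605],0)
```

```text
11.9 [ 0.4281 -0.0576  0.1761] [ 0.1776  0.4746 -2.4881] 0.020504574200115998
[229.6279 279.0984]
plan [-1.   0.4 56.2] spin 0.001 rows>= 2.0 q6 66.50486607609558
plan [ -1.1   0.4 115.7] spin 0.001 rows>= 3.0 q6 66.50486607609558
```

View pics/w9.png

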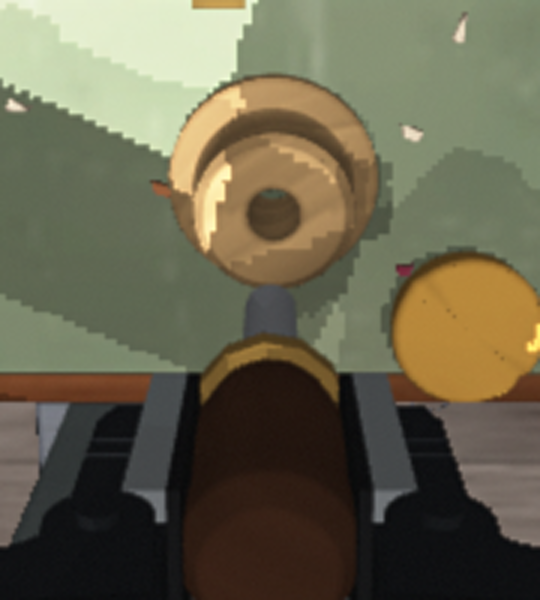

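Call:
move_arm --pt "-1 0.5 20 0" --pt "-1 0.5 45 0" --pt "-1 0.5 60 0" --pt "-1 0.5 66 0" --pt "-1 0.5 72 0" --pt "-1 0.5 80 0" --pt "-1 0.5 88 0" --pt "-1 0.5 96 0" --pt "-1 0.5 102 0" --pt "-1 0.5 108 0" --pt "-1 0.5 112 0" --pt "-1 0.5 115 0" --pt "-1 0.5 115 0" --pt "-1 0.5 115 0"

```text
time_s: 13.35
position: [0.4269, -0.0586, 0.0604]
tool_rot: [[1.0, -0.0, 0.0], [-0.0, -1.0, -0.0], [0.0, 0.0, -1.0]]
ft_force: [-0.0, -0.1, -1.5]
grip_width: 0.0206
```

Run:
```python
from h import *
s=env.observe(); print(s['time_s'],s['position'],s['ft_force'],s['wrist_torque'],s['grip_width'])
im=env.get_image('wrist'); save('w10.png',cv2.resize(im[130:330,190:370],None,fx=3,fy=3,interpolation=cv2.INTER_CUBIC))
```

```text
13.35 [ 0.4269 -0.0586  0.0604] [-0.0456 -0.1443 -1.5315] [ 0.0112 -0.0625 -0.0059] 0.020576030303661313
```

View pics/w10.png

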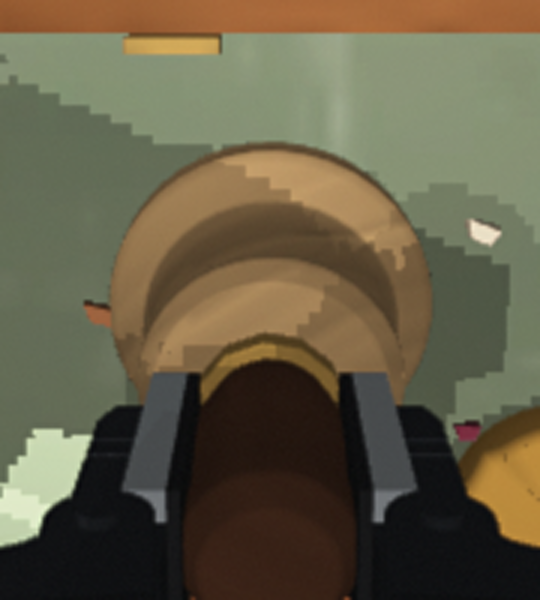

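Call:
move_arm --pt "0 0 0.8 0" --pt "0 0 0.8 0" --pt "0 0 0.8 0"

```text
time_s: 13.7
position: [0.4269, -0.0586, 0.0597]
tool_rot: [[1.0, -0.0, 0.0], [-0.0, -1.0, -0.0], [0.0, 0.0, -1.0]]
ft_force: [0.1, -0.5, -0.0]
grip_width: 0.0209
```

Call:
move_arm --pt "0 0 0 0" --pt "0 0 0 0" --pt "0 0 0 0" --pt "0 0 0 0" --pt "0 0 0 0" --pt "0 0 0 0" --pt "0 0 0 0" --grip 0

```text
time_s: 14.4
position: [0.4268, -0.0586, 0.0595]
tool_rot: [[1.0, -0.0, -0.0], [-0.0, -1.0, -0.0], [-0.0, 0.0, -1.0]]
ft_force: [-0.3, 0.8, -0.0]
grip_width: 0.0855
```

Call:
move_arm --pt "0 0 -10 0" --pt "0 0 -35 0" --pt "0 0 -70 0" --pt "0 0 -110 0" --pt "0 0 -150 0" --pt "0 0 -170 0" --pt "0 0 -170 0" --pt "0 0 -170 0"

```text
time_s: 15.2
position: [0.4265, -0.0584, 0.229]
tool_rot: [[1.0, -0.0, -0.0], [-0.0, -1.0, 0.0], [-0.0, -0.0, -1.0]]
ft_force: [-0.1, 0.1, 0.0]
grip_width: 0.0855
```

Run:
```python
from h import *
s=env.observe(); print(s['time_s'],s['position'],s['ft_force'],s['grip_width'])
im=env.get_image('wrist'); save('w11.png',im)
print(env.get_calibration('wrist')['tool_from_camera'])
for y in (0,30,50,60,90): plan([.475,.2,.2],y)
```

```text
15.2 [ 0.4265 -0.0584  0.229 ] [-0.0524  0.1063  0.0346] 0.08549843429505721
[[-0.0001  0.9596  0.2815  0.0715]
 [ 1.      0.0001  0.0003  0.0002]
 [ 0.0003  0.2815 -0.9596 -0.144 ]
 [ 0.      0.      0.      1.    ]]
plan [  48.7 -258.3   28.6] spin -0.0 rows>= 6.0 q6 66.3715912709977
plan [  48.7 -258.3   28.6] spin -0.524 rows>= 6.0 q6 66.3715912709977
plan [  48.7 -258.3   28.6] spin -0.873 rows>= 6.0 q6 66.3715912709977
plan [  48.7 -258.3   28.6] spin -1.047 rows>= 7.0 q6 66.3715912709977
plan [  48.7 -258.3   28.6] spin -1.571 rows>= 11.0 q6 66.3715912709977
```

View pics/w11.png

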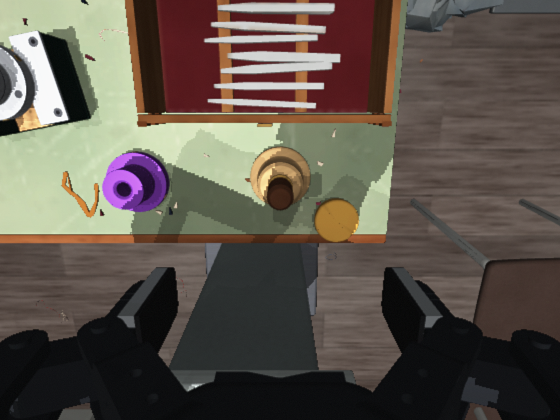

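Run:
```python
from h import *
s=env.observe(); 
s2=dict(s); s2['position']=np.array([.5198,.193,.2364]); s2['tool_rot']=np.array([[1,0,.002],[0,-1,0],[.002,0,-1.]])
print(atz('wrist',(193,281),.086,wristT(s2)))
for c in [(265,290),(287,296),(283,285)]: print(atz('top',c,0))
plan([.5195,.193,.17],0);
```

```text
[0.5204 0.1915 0.086 ]
[0.4323 0.1634 0.    ]
[0.3806 0.1482 0.    ]
[0.3894 0.1746 0.    ]
plan [  93.3 -251.3   58.5] spin -0.0 rows>= 6.0 q6 66.3715912709977
```

Call:
move_arm --pt "0 -45 0 0" --pt "10 -90 0 0" --pt "40 -130 0 0" --pt "65 -170 0 0" --pt "85 -210 10 0" --pt "93 -240 35 0" --pt "93 -251 60 0" --pt "93 -251 85 0" --pt "93 -251 85 0" --pt "93 -251 85 0"

```text
time_s: 16.25
position: [0.5197, 0.1922, 0.1441]
tool_rot: [[1.0, -0.0, -0.002], [-0.0, -1.0, -0.0], [-0.002, 0.0, -1.0]]
ft_force: [0.6, 0.1, -0.1]
grip_width: 0.0856
```

Run:
```python
from h import *
s=env.observe(); print(s['time_s'],s['position'],s['grip_width'])
T=wristT(s); im=env.get_image('wrist'); save('w12.png',im)
print(proj('wrist',np.array([.5198,.1928,.086]),T))
plan([.5198,.1928,.055],0)
```

```text
16.25 [0.5197 0.1922 0.1441] 0.0856258960289195
[228.3515 278.2012]
plan [-0.4 -0.6 90.1] spin -0.001 rows>= 2.0 q6 98.08631843333131
```

View pics/w12.png

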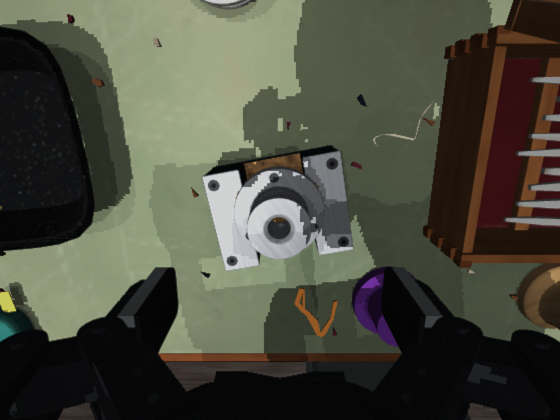

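Call:
move_arm --pt "0 -0.5 30 0" --pt "0 -0.5 60 0" --pt "0 -0.5 80 0" --pt "0 -0.5 89 0" --pt "0 -0.5 89 0" --pt "0 -0.5 89 0"

```text
time_s: 16.9
position: [0.5206, 0.1929, 0.0569]
tool_rot: [[1.0, -0.001, 0.002], [-0.001, -1.0, 0.0], [0.002, -0.0, -1.0]]
ft_force: [0.5, 0.1, 0.7]
grip_width: 0.0853
```

Call:
move_arm --pt "0 0 0 0" --pt "0 0 0 0" --pt "0 0 0 0" --pt "0 0 0 0" --pt "0 0 0 0" --pt "0 0 0 0" --pt "0 0 0 0" --pt "0 0 0 0" --grip 1 --grip_force 70

```text
time_s: 17.7
position: [0.5201, 0.1929, 0.0563]
tool_rot: [[1.0, -0.0, 0.001], [-0.0, -1.0, -0.0], [0.001, 0.0, -1.0]]
ft_force: [-2.7, -0.3, 6.4]
grip_width: 0.038
```

Run:
```python
from h import *
s=env.observe(); print(s['time_s'],s['position'],s['grip_width'],s['ft_force'])
T=wristT(s); im=env.get_image('wrist'); save('w13.png',im)
```

```text
17.7 [0.5201 0.1929 0.0563] 0.037980580705811465 [-2.6747 -0.2581  6.4469]
```

View pics/w13.png

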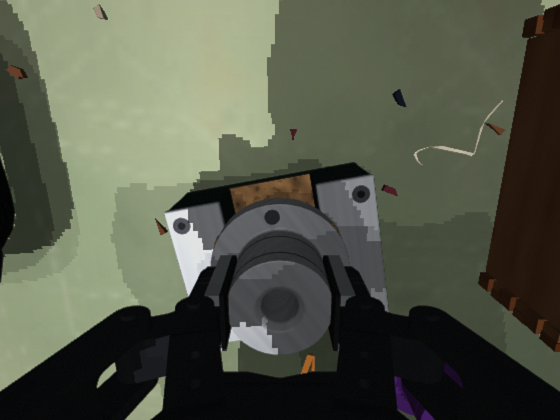

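Call:
move_arm --pt "0 0 -4 0" --pt "0 0 -10 0" --pt "0 0 -20 0" --pt "0 0 -35 0" --pt "0 0 -55 0" --pt "0 0 -75 0" --pt "0 0 -75 0" --pt "0 0 -75 0"

```text
time_s: 18.55
position: [0.5196, 0.1929, 0.1304]
tool_rot: [[1.0, -0.0, 0.0], [-0.0, -1.0, 0.0], [0.0, -0.0, -1.0]]
ft_force: [0.2, -0.4, -3.7]
grip_width: 0.0377
```

Run:
```python
from h import *
s=env.observe(); print(s['time_s'],s['position'],s['grip_width'],s['ft_force'])
save('w14.png',env.get_image('wrist'))
im=env.get_image('scene'); save('s14.png',cv2.resize(im[160:300,200:360],None,fx=4,fy=4,interpolation=cv2.INTER_CUBIC))
plan([.415,.222,.1313],0); plan([.415,.222,.0145],0)
```

```text
18.55 [0.5196 0.1929 0.1304] 0.03767902824393284 [ 0.2372 -0.3633 -3.6775]
plan [-104.2  -29.1   -1.6] spin -0.0 rows>= 3.0 q6 98.14101576661827
plan [-104.   -29.2  115.2] spin -0.0 rows>= 4.0 q6 98.14101576661827
```

View pics/w14.png

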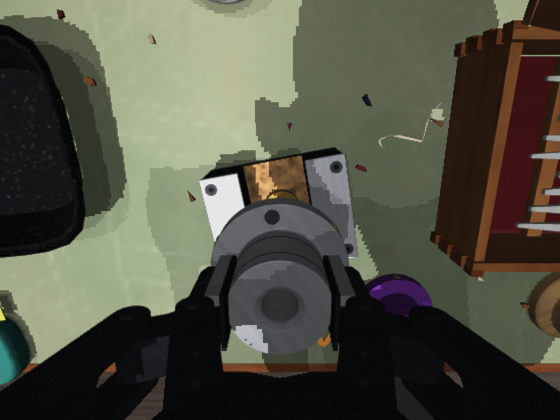

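View pics/s14.png

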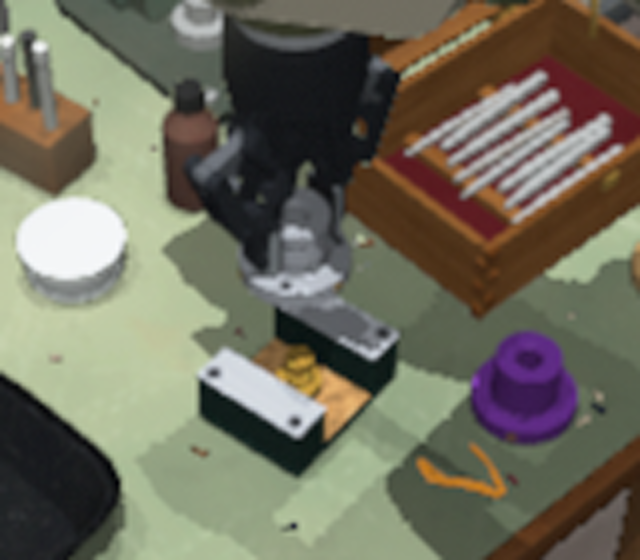

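Call:
move_arm --pt "-25 -5 0 0" --pt "-55 -15 0 0" --pt "-85 -24 0 0" --pt "-104 -29 10 0" --pt "-104 -29 30 0" --pt "-104 -29 55 0" --pt "-104 -29 80 0" --pt "-104 -29 97 0" --pt "-104 -29 106 0" --pt "-104 -29 110 0" --pt "-104 -29 113 0" --pt "-104 -29 113 0" --pt "-104 -29 113 0"

```text
time_s: 19.95
position: [0.4161, 0.2221, 0.018]
tool_rot: [[1.0, -0.0, 0.001], [-0.0, -1.0, 0.0], [0.001, -0.0, -1.0]]
ft_force: [-0.5, 0.0, -4.6]
grip_width: 0.0375
```

Run:
```python
from h import *
s=env.observe(); print(s['time_s'],s['position'],s['grip_width'],s['ft_force'])
save('w15.png',env.get_image('wrist'))
```

```text
19.95 [0.4161 0.2221 0.018 ] 0.03754734634859288 [-0.5294  0.0312 -4.6466]
```

View pics/w15.png

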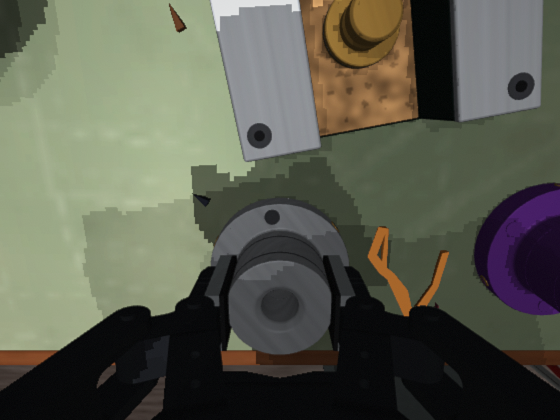

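Call:
move_arm --pt "0 0 1.5 0" --pt "0 0 2.5 0" --pt "0 0 3.3 0" --pt "0 0 3.8 0" --pt "0 0 3.8 0" --pt "0 0 3.8 0"

```text
time_s: 20.6
position: [0.4159, 0.222, 0.0143]
tool_rot: [[1.0, -0.0, 0.001], [-0.0, -1.0, 0.0], [0.001, -0.0, -1.0]]
ft_force: [-1.9, -0.9, 5.5]
grip_width: 0.0375
```

Call:
move_arm --pt "0 0 -0.3 0" --pt "0 0 -0.3 0" --pt "0 0 -0.3 0" --pt "0 0 -0.3 0" --pt "0 0 -0.3 0" --pt "0 0 -0.3 0" --grip 0

```text
time_s: 21.2
position: [0.4158, 0.222, 0.014]
tool_rot: [[1.0, -0.0, -0.0], [-0.0, -1.0, 0.0], [-0.0, -0.0, -1.0]]
ft_force: [0.1, -0.2, 0.3]
grip_width: 0.0853
```

Call:
move_arm --pt "0 0 -10 0" --pt "0 0 -35 0" --pt "0 0 -70 0" --pt "0 0 -110 0" --pt "0 0 -150 0" --pt "0 0 -170 0" --pt "0 0 -170 0" --pt "0 0 -170 0"

```text
time_s: 22.0
position: [0.4155, 0.2219, 0.1841]
tool_rot: [[1.0, -0.0, 0.0], [-0.0, -1.0, 0.0], [0.0, -0.0, -1.0]]
ft_force: [-0.3, -0.3, -0.2]
grip_width: 0.0857
```

Run:
```python
from h import *
s=env.observe(); print(s['time_s'],s['position'],s['grip_width'],s['ft_force'],s['q'])
T=wristT(s); save('w16.png',env.get_image('wrist'))
for n,z in [('snap_die',.008),('die_holder',0),('knockout_block',0)]:
    for d in env.tip_of('wrist',n)[:2]: print(n,d['point'],d['conf'],atz('wrist',d['point'],z,T))
```

```text
22.0 [0.4155 0.2219 0.1841] 0.08568161515407752 [-0.2706 -0.3165 -0.2441] [ 13.6593  16.4791  90.9858   0.0012  72.5219 103.6696]
snap_die [70.5, 315.3] 0.59 [0.5178 0.1909 0.008 ]
snap_die [77.1, 311.1] 0.38 [0.5125 0.1943 0.008 ]
die_holder [184.1, 279.0] 0.96 [0.4165 0.2222 0.    ]
die_holder [179.3, 413.0] 0.9 [0.4211 0.0935 0.    ]
knockout_block [75.8, 311.2] 0.61 [0.5142 0.1936 0.    ]
```

View pics/w16.png

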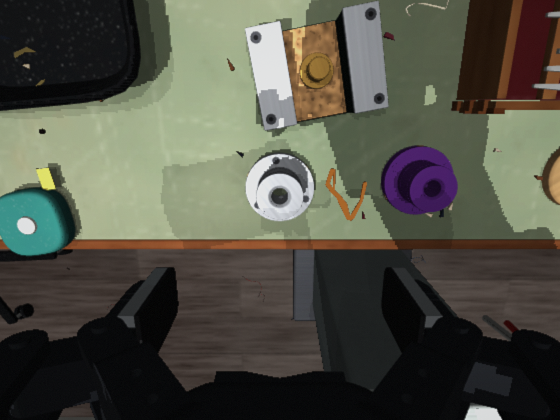

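Run:
```python
from h import *
s=env.observe(); T=wristT(s)
cs=[(25,246),(2,376),(107,387),(129,265)]
P=np.array([atz('wrist',c,.042,T) for c in cs]); print(P,P.mean(0))
print([np.degrees(np.arctan2((a-b)[1],(a-b)[0])) for a,b in [(P[0],P[3]),(P[1],P[2])]],[np.degrees(np.arctan2(-(a-b)[0],(a-b)[1])) for a,b in [(P[0],P[1]),(P[3],P[2])]])
print('die top',atz('wrist',(68,319),.038,T))
im=cv2.imread('pics/w16.png')[0:140,230:400]; cv2.imwrite('pics/w16c.png',cv2.resize(im,None,fx=4,fy=4,interpolation=cv2.INTER_CUBIC))
plan([.518,.1925,.125],99.3)
```

```text
[[0.5453 0.2463 0.042 ]
 [0.5604 0.1513 0.042 ]
 [0.4872 0.1369 0.042 ]
 [0.4703 0.2331 0.042 ]] [0.5158 0.1919 0.042 ]
[np.float64(9.932780481652141), np.float64(11.133928222987267)] [np.float64(9.002460365992986), np.float64(9.938568634038136)]
die top [0.5161 0.1909 0.038 ]
plan [102.7  29.3  57.8] spin -1.733 rows>= 12.0 q6 103.66790623323863
```

View pics/w16c.png

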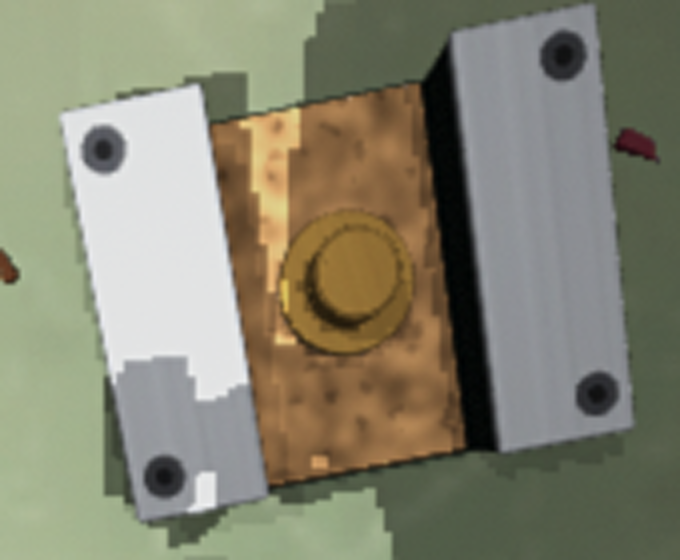

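Call:
move_arm --pt "20 5 0 -0.15" --pt "40 10 0 -0.3" --pt "60 15 0 -0.45" --pt "80 20 0 -0.6" --pt "95 25 0 -0.75" --pt "101 30 0 -0.9" --pt "101 30 0 -1.05" --pt "101 30 10 -1.2" --pt "101 30 20 -1.35" --pt "101 30 40 -1.5" --pt "101 30 60 -1.65" --pt "101 30 60 -1.745" --pt "101 30 60 -1.745" --pt "101 30 60 -1.745" --pt "101 30 60 -1.745"

```text
time_s: 23.7
position: [0.517, 0.192, 0.1242]
tool_rot: [[-0.171, 0.985, 0.0], [0.985, 0.171, 0.0], [0.0, 0.0, -1.0]]
ft_force: [-0.1, -0.8, -0.6]
grip_width: 0.0854
```

Run:
```python
from h import *
s=env.observe(); print(s['time_s'],s['position'],s['grip_width'],s['ft_force'],s['q'])
T=wristT(s); save('w17.png',env.get_image('wrist'))
for z in (.008,.018,.038): print(proj('wrist',s['position']*[1,1,0]+[0,0,z],T))
for n,z in [('snap_die',.008)]:
    for d in env.tip_of('wrist',n)[:2]: print(n,d['point'],d['conf'],atz('wrist',d['point'],z,T))
```

```text
23.7 [0.517  0.192  0.1242] 0.08543617285477556 [-0.1419 -0.7701 -0.6385] [ 8.0675 27.7047 83.7065  0.0015 68.568  -1.787 ]
[203.5869 279.3489]
[207.1094 279.3459]
[214.9965 279.3392]
snap_die [205.0, 277.8] 0.59 [0.516  0.1906 0.008 ]
```

View pics/w17.png

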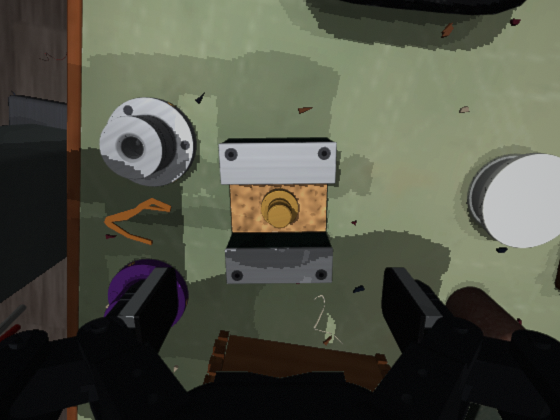

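Call:
move_arm --pt "0.7 0 30 0" --pt "0.7 0 60 0" --pt "0.7 0 85 0" --pt "0.7 0 97 0" --pt "0.7 0 103 0" --pt "0.7 0 103 0" --pt "0.7 0 103 0"

```text
time_s: 24.5
position: [0.5173, 0.1927, 0.022]
tool_rot: [[-0.173, 0.985, 0.002], [0.985, 0.173, 0.0], [-0.0, 0.002, -1.0]]
ft_force: [0.7, -0.5, 0.6]
grip_width: 0.0854
```

Run:
```python
from h import *
s=env.observe(); print(s['time_s'],s['position'],s['ft_force'])
T=wristT(s); save('w18.png',env.get_image('wrist'))
for z in (.008,.018,.038): print(proj('wrist',s['position']*[1,1,0]+[0,0,z],T))
```

```text
24.5 [0.5173 0.1927 0.022 ] [ 0.7346 -0.5346  0.5534]
[258.0983 279.2578]
[266.9819 279.2787]
[288.3304 279.329 ]
```

View pics/w18.png

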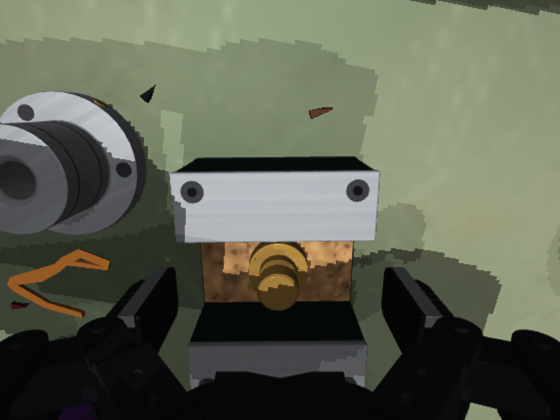

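Call:
move_arm --pt "0 -1 0.5 0" --pt "0 -1 0.5 0" --pt "0 -1 0.5 0" --pt "0 -1 0.5 0" --pt "0 -1 0.5 0" --pt "0 -1 0.5 0" --pt "0 -1 0.5 0" --pt "0 -1 0.5 0" --pt "0 -1 0.5 0" --pt "0 -1 0.5 0" --pt "0 -1 0.5 0" --grip 1 --grip_force 40

```text
time_s: 25.65
position: [0.5158, 0.1925, 0.0207]
tool_rot: [[-0.173, 0.985, 0.0], [0.985, 0.173, 0.0], [-0.0, 0.0, -1.0]]
ft_force: [-1.3, -0.2, 5.7]
grip_width: 0.0156
```

Call:
move_arm --pt "0 0 -5 0" --pt "0 0 -15 0" --pt "0 0 -30 0" --pt "0 0 -55 0" --pt "0 0 -85 0" --pt "0 0 -110 0" --pt "0 0 -110 0" --pt "0 0 -110 0"

```text
time_s: 26.45
position: [0.5156, 0.1925, 0.1308]
tool_rot: [[-0.173, 0.985, 0.001], [0.985, 0.173, 0.0], [-0.0, 0.001, -1.0]]
ft_force: [-0.1, 0.4, -1.7]
grip_width: 0.0158
```

Run:
```python
from h import *
s=env.observe(); print(s['time_s'],s['position'],s['grip_width'],s['ft_force'],s['q'])
T=wristT(s); save('w19.png',env.get_image('wrist'))
for d in env.silhouettes('top','die_tray')[:1]: ys,xs=np.nonzero(d['region']); print(ys.min(),ys.max(),xs.min(),xs.max())
im=env.get_image('top'); save('t19.png',cv2.resize(im[165:300,130:340],None,fx=3.8,fy=3.8,interpolation=cv2.INTER_CUBIC))
```

```text
26.45 [0.5156 0.1925 0.1308] 0.015768443389170005 [-0.0657  0.3853 -1.6783] [ 8.1426 27.168  83.3993  0.0002 69.3983 -1.8301]
176 238 142 222
```

View pics/w19.png

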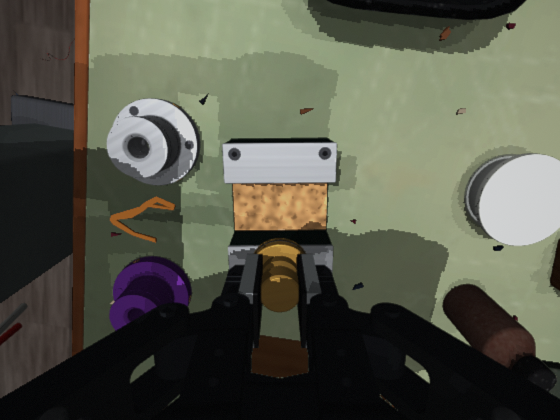

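View pics/t19.png

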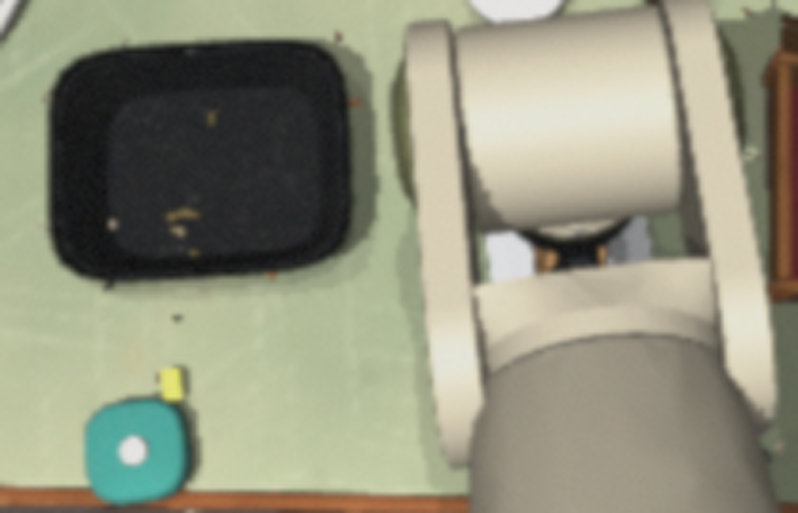

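Run:
```python
from h import *
for z in (.003,):
    a=atz('top',(208.4,191.8),z); print(a)
    for c in [(88,107),(88,323),(258,107),(258,323)]: print(atz('top',(c[0]/3.8+165,c[1]/3.8+130),z))
plan([a[0],a[1],.12],4)
```

```text
[0.565 0.407 0.003]
[0.6142 0.4932 0.003 ]
[0.6174 0.3527 0.003 ]
[0.5027 0.4848 0.003 ]
[0.5058 0.3471 0.003 ]
plan [202.8  86.3   9.3] spin 1.675 rows>= 12.0 q6 -1.8305017597835818
```

Call:
move_arm --pt "20 5 0 0.1" --pt "45 12 0 0.24" --pt "75 22 0 0.38" --pt "105 34 0 0.52" --pt "135 46 0 0.66" --pt "165 58 0 0.8" --pt "190 70 0 0.94" --pt "205 78 5 1.08" --pt "209 79 9 1.22" --pt "209 79 9 1.36" --pt "209 79 9 1.5" --pt "209 79 9 1.62" --pt "209 79 9 1.675" --pt "209 79 9 1.675" --pt "209 79 9 1.675" --pt "209 79 9 1.675"

```text
time_s: 28.2
position: [0.5573, 0.4119, 0.1211]
tool_rot: [[0.997, 0.071, -0.001], [0.071, -0.997, -0.0], [-0.001, 0.0, -1.0]]
ft_force: [-0.0, 0.2, -0.4]
grip_width: 0.0154
```

Run:
```python
from h import *
s=env.observe(); print(s['time_s'],s['position'],s['grip_width'],s['ft_force'],s['q'])
T=wristT(s); save('w20.png',env.get_image('wrist'))
print(s['tool_rot'])
print(proj('wrist',s['position']*[1,1,0]+[0,0,.003],T))
plan([.558,.412,.018],4)
```

```text
28.2 [0.5573 0.4119 0.1211] 0.015385454392031088 [-0.0239  0.1614 -0.4169] [ 26.7098  41.0537  57.9391   0.0001  81.0493 112.6447]
[[ 0.9975  0.0709 -0.0007]
 [ 0.0709 -0.9975 -0.0003]
 [-0.0007  0.0003 -1.    ]]
[202.9895 279.159 ]
plan [  0.8  -0.  103.2] spin 0.001 rows>= 3.0 q6 112.65722354598611
```

View pics/w20.png

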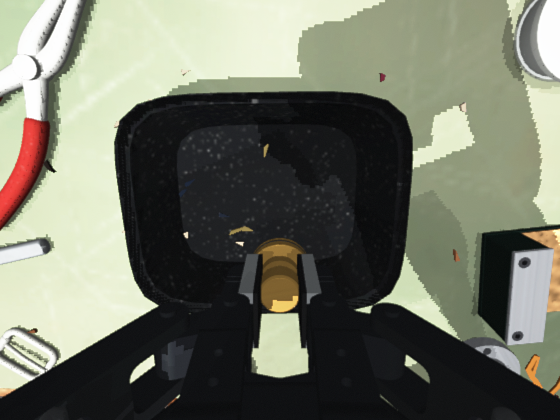

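Call:
move_arm --pt "0.5 -6 20 0" --pt "0.5 -6 45 0" --pt "0.5 -6 70 0" --pt "0.5 -6 88 0" --pt "0.5 -6 97 0" --pt "0.5 -6 101 0" --pt "0.5 -6 103 0" --pt "0.5 -6 103 0" --pt "0.5 -6 103 0"

```text
time_s: 29.15
position: [0.5578, 0.4182, 0.0194]
tool_rot: [[0.998, 0.07, 0.001], [0.07, -0.998, 0.001], [0.001, -0.001, -1.0]]
ft_force: [1.0, -0.9, -1.1]
grip_width: 0.0151
```

Run:
```python
from h import *
s=env.observe(); print(s['time_s'],s['position'],s['grip_width'],s['ft_force'])
T=wristT(s); save('w21.png',env.get_image('wrist'))
```

```text
29.15 [0.5578 0.4182 0.0194] 0.015095240215660995 [ 0.9838 -0.8513 -1.0609]
```

View pics/w21.png

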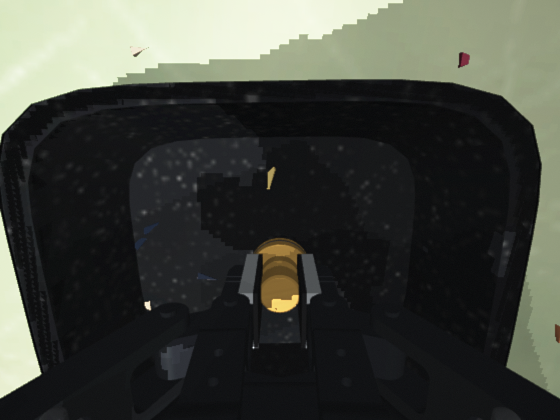

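Call:
move_arm --pt "0 0 1 0" --pt "0 0 1.8 0" --pt "0 0 2.5 0" --pt "0 0 2.8 0" --pt "0 0 2.8 0"

```text
time_s: 29.7
position: [0.5574, 0.418, 0.0158]
tool_rot: [[0.998, 0.07, 0.0], [0.07, -0.998, -0.0], [0.0, 0.0, -1.0]]
ft_force: [-0.7, -0.3, 0.1]
grip_width: 0.015
```

Call:
move_arm --pt "0 0 0.3 0" --pt "0 0 0.5 0" --pt "0 0 0.5 0"

```text
time_s: 30.0
position: [0.5575, 0.418, 0.0158]
tool_rot: [[0.998, 0.07, 0.0], [0.07, -0.998, 0.0], [0.0, -0.0, -1.0]]
ft_force: [-1.7, -0.8, 5.8]
grip_width: 0.0154
```

In contact with the floor, so I'll open part way and rise.

Call:
move_arm --pt "0 0 -0.2 0" --pt "0 0 -0.2 0" --pt "0 0 -0.2 0" --pt "0 0 -0.2 0" --pt "0 0 -0.2 0" --pt "0 0 -0.2 0" --grip 0.45

```text
time_s: 30.6
position: [0.5574, 0.418, 0.0154]
tool_rot: [[0.998, 0.07, -0.0], [0.07, -0.998, -0.0], [-0.0, 0.0, -1.0]]
ft_force: [-0.2, 0.0, -0.5]
grip_width: 0.0471
```

Call:
move_arm --pt "0 0 -8 0" --pt "0 0 -20 0" --pt "0 0 -45 0" --pt "0 0 -80 0" --pt "0 0 -120 0" --pt "0 0 -160 0" --pt "0 0 -160 0" --pt "0 0 -160 0"

```text
time_s: 31.4
position: [0.5575, 0.4181, 0.1772]
tool_rot: [[0.998, 0.07, 0.002], [0.07, -0.998, 0.001], [0.003, -0.001, -1.0]]
ft_force: [0.3, -0.8, -0.3]
grip_width: 0.0466
```

Run:
```python
from h import *
s=env.observe(); print(s['time_s'],s['position'],s['grip_width'],s['ft_force'])
save('w22.png',env.get_image('wrist'))
save('s22.png',env.get_image('scene')); save('t22.png',env.get_image('top'))
```

```text
31.4 [0.5575 0.4181 0.1772] 0.04659205286187739 [ 0.3425 -0.775  -0.2589]
```

View pics/w22.png

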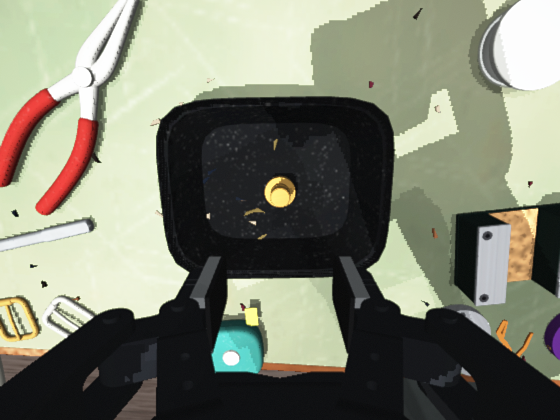

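View pics/s22.png

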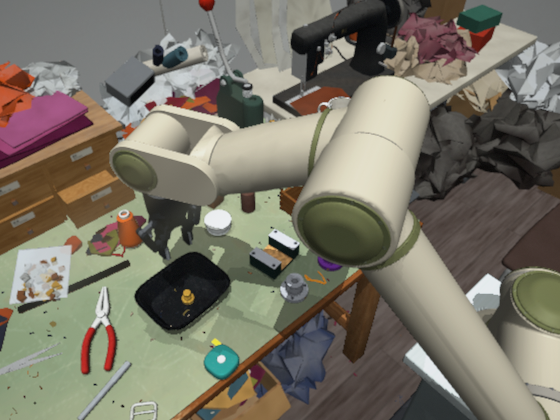

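View pics/t22.png

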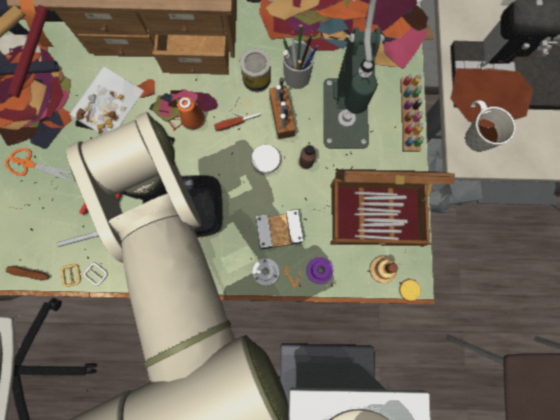

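The top view shows the rod standing in its rest (388,268), the holder upright on the bench (265,271) and the block empty (280,229). The bottle, pot, purple piece and beeswax are where they were at the start.

Run:
```python
from h import *
print(env.close_job())
```

```text
the job is handed in; nothing more can be done
None
```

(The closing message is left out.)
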